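Touch off a clamped rack footplate at three points and centre-punch its second anchor hole

ROBOT

A 6-joint arm with a two-finger parallel gripper is mounted at the origin on the work surface. World frame = base frame: x ahead of the robot, y to its left, z up, the work surface at z = 0. Lengths are in m, angles in rad, forces in N, time in s.
With the tool pointing down it reaches from about 0.3 to 0.875 m from the base axis. Payload 6.4 kg.
Tool frame: the origin (TCP) lies where the fingers leave the gripper's body, on its centre line; the fingertips stand 73 mm ahead of it and the grasp point (between the pads) lies 54 mm ahead of it (ctrl.pinch_z is the distance from the TCP to the grasp point, in m); z points along the fingers, y is the direction in which the jaws open and shut (so a half turn about z gives the same grasp; the last joint's range is limited). The gripper opens to 85 mm and grips with 20 to 120 N. Pads are 22 mm wide; open, the fingers measure 114 mm over their backs; the gripper's body (76 mm by 85 mm) begins 54 mm behind the grasp point. The pads swing forward as they close: fully open they stand 13 mm farther back than shut.
Start: joints at [-1.307, 0.181, 1.607, -0, 1.354, -0.206], TCP at [0.26, -0.513, 0.304] pointing down, gripper open.
Joint ranges: [-2.99, 2.99], [-0.89, 2.07], [0.3, 2.58], [-1.14, 4.28], [0, 2.63], [-3.12, 3.12]. Speed limits (rad/s): [2.57, 2.57, 3.01, 3.14, 3.14, 3.14].

INTERFACE

Orientations are given as a unit quaternion [w, x, y, z].
In Python, from bench import ctrl, camera, camera_model gives the robot as it stands.
- The arm moves only by the tool arm_command, never from a script. Its argument "series" is a list of rows, each a list of 7 numbers: the shift along the tool's x, y, z in m, then the turn, a rotation vector about the tool's x, y, z in degrees, then the finger opening in m, from 0 to 0.0854. In form: [[tx, ty, tz, rx, ry, rz, gripper], ...]. A call has exactly 5 rows; each row is the pose to reach, as a shift and turn from the pose commanded when the call began, along the tool's axes at that moment; what a row does not reach only later rows make up. A row lasts 1/10 s, in which the tool goes at most 50 mm and 8.59 degrees, less where a joint would pass 70% of its speed; a pose out of reach is approached as far as the arm can. A call with a gripper value outside its range is refused whole. The fingers move at their own pace and stop on an object; the grip force is fixed at half the most. Time passes only in rows, so rows that repeat a pose let the fingers close, or fill a call up. It gives the time, the measured TCP pose, the force and the opening at its end, in the units of the state.
- ctrl.get_obs(): the state, without advancing time (a new reading comes with each control period).
- camera(name): name is "side" or "top" or "wrist"; returns (picture, depth): 384x512x3 uint8, red, green, blue; 384x512 float32, m along the optical axis (not along the pixel's ray), 0 where there is no reading.
- camera_model(name): a dict with "K" (3x3 intrinsics, pixels), "position" and "attitude" of the camera in the world. Camera axes: x right, y down, z forward; pixel columns grow to the right and rows downward; lengths in m; the calibration is good to about 2 mm. A picture is of the moment at which its call begins: read the wrist's pose just before it. camera_model takes no time and is no camera call; for the wrist camera it gives the pose at the moment of the call.
- ctrl.hand_in(): hands the job in, once; it reports no verdict.
The state is a dict: "time_s": time; "q": joint angles; "dq": joint speeds; "joint_efforts": joint torques, N m; "eef_pos": TCP position; "eef_rot": TCP orientation; "wrist_force": force on the tool from outside, world axes, zero at the start; "torque": the same for the moment, N m; "opening": opening from 0.0 (shut) to 1.0 (fully open).
Only numpy, scipy, OpenCV 4.12 (cv2) and the standard library are available. Lean on these libraries where they do the work, as an engineer would, in place of code of your own. Each camera call takes 0.05 s, during which the arm holds its last target. There are 200 camera calls.

TASK

The steel rack footplate is clamped only roughly in place and needs its second anchor hole marked. Take the automatic centre punch and, with the side of its nose, gently touch off the footplate, resting a moment at each touch (left and right as seen from the robot): on the long edge that faces away from the robot near its left corner, then on the same edge near its right corner, then half-way along the right end. Then punch the hole centre, 30 mm in from that long edge and 40 mm in from that right end, making no mark anywhere else on the plate; stand the punch back in its block and leave everything else where it is.

Things in the scene. Friction and masses are not known exactly. Their poses are not given: they have to be found in the camera images.
- fixture: Grey slotted clamping plate bolted to the bench, 220 mm along its x by 300 mm along its y, 20 mm thick; origin at the centre of its underside, z up, x roughly away from the robot, y roughly to the robot's left. On two 25 mm high parallels it carries the bare steel footplate, held by two strap clamps over the edge nearest the robot (their studs end 84 mm above the bench).
- plate_seat (a point): Where the centre of the footplate's top face would be if it were clamped dead centre; 55 mm above the bench, axes as the fixture. The footplate itself is NOT measured: its centre is up to 6 mm off this along x and 8 mm along y, and it is turned up to 0.06 rad. It is a level slab, 110 mm along x, 150 mm along y, 10 mm thick. It does not give when touched, but more than 20 N spoils the setting.
- far_edge_seat (a point): Nominal middle of the footplate's long edge away from the robot, at half its thickness (50 mm above the bench), 55 mm along x from plate_seat; as uncertain as plate_seat. The edges stand free, with 25 mm of air below them. Near its left end (+y) one anchor hole is already drilled, 30 mm in from this edge and 40 mm from the left end.
- right_end_seat (a point): Nominal middle of the footplate's right end (-y side), at half its thickness, 75 mm along -y from plate_seat; as uncertain as plate_seat. A U-shaped post bracket, 50 mm wide along y and 35 mm high, is welded on the plate's top on the half near the robot, from its middle to 40 mm towards the robot.
- punch_grip (a point): Where to grip the automatic centre punch: on its axis, in the middle of its round knurled steel body, 18 mm in diameter and 60 mm long (from 25 mm below to 35 mm above this point; a 21 mm collar, 5 mm high, is just below, from 25 to 30 mm below). The punch is 116 mm long, 130 to 200 g, point down; its z axis points up along the punch. The point is 70 mm below this point.
- punch_tip (a point): The point of the punch. The nose is a steel rod 8 mm in diameter with a 5 mm long conical point; the rod shows for 18 mm from the point up to a 10 to 14 mm thick sleeve, which ends at the collar 40 mm above the point. The axes are those of the punch.
- nose (a joint): How far the spring nose of the punch is pushed in, in m: 0 free, 0.008 fully in. It starts to move at 4 N along the axis and is fully in at 14 N; a mark is punched once it is in by 5 mm or more with the point on the plate.
- block_hole (a point): Centre of the mouth of the 17 mm hole through the brown wooden punch block (75 by 110 by 50 mm, fixed on the bench), on its top face, 50 mm above the bench; z up. The punch stands in this hole, its collar resting on the top face, its point then 10 mm and its grip point 80 mm above the bench. The two smaller holes beside it, 36 mm away, are empty.
- anchor1_mid (a point): Bystander: middle of a 95 mm long, 12 mm thick steel anchor bolt with a 21 mm nut, lying on the clamping plate left of the footplate.
- anchor2_mid (a point): Bystander: middle of a second, equal anchor bolt lying on the bench, right of the fixture.
- hammer_grip (a point): Bystander: a hammer, 260 mm long, lying on the bench; point on its wooden handle, 26 mm thick.
- wrench_grip (a point): Bystander: a flat steel wrench, 180 mm long, lying on the bench near the hammer; point on its shaft.
- tape_mid (a point): Bystander: centre of a tape measure, 62 by 66 by 34 mm, on the bench.
- spray_mid (a point): Bystander: centre of an upright spray can, 64 mm in diameter, 190 mm high.
- tin_mid (a point): Bystander: centre of a small paint tin, 88 mm in diameter, 96 mm high.
Mind the look-alikes: they are no part of the job. Leave any red look-alike of the part that bears block_hole alone.

How it is judged:
On the way, in this order (a step that is already met when the one before it is completed fails the run):
1. the side of the punch's nose rests on the footplate's long far edge within 50 mm of its left corner, with 1 to 12 N, for 0.25 s (contact force between punch and footplate_c0 between 1 and 12 N and horizontal distance between punch_tip and edge_left below 0.0255 m and height (world z) of punch_tip below 0.0535 m), for 0.25 s.
2. the same on the long far edge within 50 mm of its right corner (contact force between punch and footplate_c0 between 1 and 12 N and horizontal distance between punch_tip and edge_right below 0.0255 m and height (world z) of punch_tip below 0.0535 m), for 0.25 s.
3. the same on the right end, within 30 mm of its middle (contact force between punch and footplate_c0 between 1 and 12 N and horizontal distance between punch_tip and end_right below 0.0305 m and height (world z) of punch_tip below 0.0535 m), for 0.25 s.
4. the punch is pressed down, nose in by 5 mm or more, with its point on the plate within 3 mm of the hole centre (value of joint nose above 0.005 m and contact force between punch and footplate_c0 above 4 N and horizontal distance between punch_tip and hole_mark below 0.003 m and height (world z) of punch_tip below 0.058 m), for 0.05 s.
At the end, for the whole second after the job is handed in: The punch stands at rest in its block again: its grip point within 6 mm of the hole's axis and 75 to 85 mm above the bench, upright within 0.1 rad; the footplate was touched off gently at the three points and then marked within 3 mm of the hole centre (horizontal distance between punch_grip and block_hole below 0.006 m and height (world z) of punch_grip between 0.075 and 0.085 m and angle between punch_grip's own z axis and vertical below 0.1 rad and linear speed of punch below 0.02 m/s).
It fails at once if the punch pushes on the footplate with more than 20 N (contact force between punch and footplate_c0 above 20 N).
It fails at once if the robot itself pushes on the footplate with more than 20 N (contact force between any of the fingers, the arm and footplate above 20 N).
It fails at once if a stray mark: the nose is pressed in 5 mm with its point on the plate more than 5 mm from the hole centre (value of joint nose above 0.005 m and contact force between punch and footplate_c0 above 4 N and horizontal distance between punch_tip and hole_mark above 0.005 m).
It fails at once if a bystander is moved by more than 20 mm (distance of any of anchor1_mid, anchor2_mid, hammer_grip, wrench_grip, tape_mid, spray_mid, tin_mid from where it was at the start of the episode above 0.02 m).
It also fails if it takes over 72 s, if anything falls off the work surface, if the arm or the gripper's body presses on something with over 40 N, if the wrist force passes 120 N, or if a joint passes its speed limit or range.

## Working session

There is one attempt and no reset: what is moved stays moved. The work goes in short steps, Python scripts to look and compute and a tool call to move; the robot and the scene stay as the last step left them, time stands still between calls to the robot, and variables do not carry over. Pictures are saved under pics/ and viewed, about 8 in all and at most 12, crops included, and the job is handed in when it is done.

Besides the shell and the picture viewer there is one more tool, called after "Request:" by a JSON object that holds its "api" and its "payload", one argument or row to a line. arm_command: Moves the arm, as the interface text tells. Its arguments: {"type":"object","properties":{"series":{"type":"array","items":{"type":"array","items":{"type":"number"}}}},"required":["series"]}

```bash
mkdir -p pics; ls; cat > h.py <<'E'
import numpy as np, cv2
from bench import ctrl, camera, camera_model
from scipy.spatial.transform import Rotation as R
def rot(a):
    a=np.array(a,float)
    return a if a.shape==(3,3) else R.from_quat(np.roll(a.ravel(),-1)).as_matrix()
def snap(n):
    m=camera_model(n); p,d=camera(n); K=np.array(m["K"]); 
    v,u=np.indices(d.shape); c=np.stack([(u-K[0,2])/K[0,0]*d,(v-K[1,2])/K[1,1]*d,d],-1)
    return p,d,c@rot(m["attitude"]).T+np.array(m["position"]),m
def save(n,p): cv2.imwrite(f"pics/{n}.png",cv2.cvtColor(p,cv2.COLOR_RGB2BGR))
E
python3 - <<'E'
from h import *
for n in("top","side"):
    p,d,w,m=snap(n); save(n+"1",p); np.savez(n+"1.npz",p=p,d=d,w=w); print(n,m)
print(ctrl.get_obs(),ctrl.pinch_z)
E
```

```text
pics
top {'K': array([[416.92602471,   0.        , 258.71720887],
       [  0.        , 416.92602471, 194.07842341],
       [  0.        ,   0.        ,   1.        ]]), 'position': array([ 0.36086727, -0.05241196,  1.42791765]), 'attitude': array([ 0.03778555, -0.70002616,  0.7119357 , -0.04102681])}
side {'K': array([[488.81775654,   0.        , 252.62132223],
       [  0.        , 488.81775654, 190.09204131],
       [  0.        ,   0.        ,   1.        ]]), 'position': array([ 0.24987176, -1.17667876,  1.00406131]), 'attitude': array([-0.43677414,  0.89333683, -0.09054343,  0.05458519])}
{'time_s': 0.1, 'q': array([-1.30729081e+00,  1.81499081e-01,  1.60792068e+00,  5.89438924e-05,
        1.35378803e+00, -2.06261094e-01]), 'dq': array([-0.00167803, -0.00151877, -0.00212392,  0.00089647,  0.0004678 ,
       -0.00067185]), 'joint_efforts': array([ 1.47397623e-04, -4.45880949e+01, -3.52238810e+01, -3.50850778e-04,
        4.15103103e-03,  1.04835027e-05]), 'eef_pos': array([ 0.26023628, -0.5123093 ,  0.30304984]), 'eef_rot': array([-8.08061845e-04,  9.72542671e-01,  2.32723225e-01,  5.65253366e-06]), 'wrist_force': array([-0.08476122,  0.12409517,  0.05189407]), 'torque': array([ 0.03752505,  0.03066921, -0.04790229]), 'opening': 0.9967582605130093} 0.0539
```

View pics/top1.png

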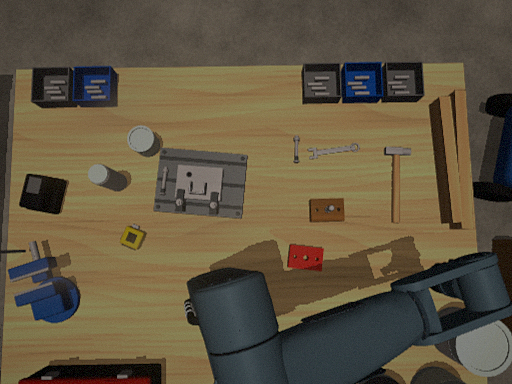

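View pics/side1.png

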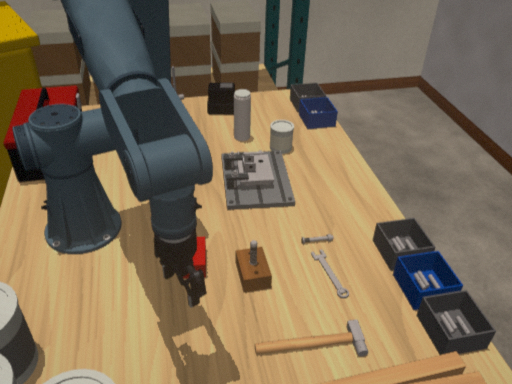

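Top view: fixture around (200,183) and the brown block with the punch around (327,210), punch top (332,209). The red look-alike is at (306,257). The side view confirms this.

```bash
python3 - <<'E'
from h import *
z=np.load("top1.npz");w=z['w'];p=z['p'].astype(int)
def blob(name,mask,u0,u1,v0,v1):
    m=np.zeros(mask.shape,bool);m[v0:v1,u0:u1]=mask[v0:v1,u0:u1];q=w[m]
    r=cv2.minAreaRect(q[:,:2].astype(np.float32));print(name,m.sum(),np.median(q,0).round(4),np.round(r[0],4),np.round(r[1],4),r[2])
Z=w[...,2]
blob("block top",abs(Z-.05)<.006,305,348,193,225)
blob("punch",(Z>.07)&(Z<.14),305,348,190,225)
blob("fixture",abs(Z-.02)<.006,145,255,140,225)
blob("plate",abs(Z-.055)<.006,165,235,155,215)
blob("tall",(Z>.07)&(Z<.12),165,235,155,225)
for n,u,v in [("bolt1",164,178),("bolt2",296,150),("tin",141,139),("spray",100,174),("tape",133,237),("wrench",335,151)]: print(n,w[v,u].round(3))
z=np.load("side1.npz");w=z['w'];Z=w[...,2]
blob("S block top",abs(Z-.05)<.006,230,275,240,295)
blob("S punch",(Z>.06)&(Z<.14),245,262,235,270)
m=((Z>.06)&(Z<.14));m[:235]=0;m[270:]=0;m[:,:245]=0;m[:,262:]=0;print(Z[m].max())
blob("S plate",abs(Z-.055)<.006,220,295,150,210)
blob("S fixture",abs(Z-.02)<.006,215,300,148,212)
E
```

```text
block top 662 [ 0.4585 -0.2801  0.0503] [ 0.4585 -0.2856] [0.1124 0.0737] 89.35665130615234
punch 44 [ 0.4582 -0.282   0.124 ] [ 0.4591 -0.2841] [0.0158 0.0186] 88.4107666015625
fixture 3597 [0.5686 0.1261 0.0203] [0.574  0.1616] [0.348  0.2404] 84.08094024658203
plate 1230 [0.5629 0.1408 0.0551] [0.5347 0.1422] [0.1507 0.1544] 84.29655456542969
tall 173 [0.5117 0.1394 0.0797] [0.5059 0.1432] [0.1332 0.0993] 83.90306091308594
bolt1 [0.577 0.259 0.034]
bolt2 [ 0.67  -0.191  0.016]
tin [0.698 0.322 0.093]
spray [0.569 0.418 0.185]
tape [0.38  0.361 0.029]
wrench [ 0.666 -0.328  0.006]
S block top 775 [ 0.4539 -0.2962  0.049 ] [ 0.4588 -0.2855] [0.0756 0.1167] 0.33786070346832275
S punch 142 [ 0.4573 -0.2917  0.0995] [ 0.4586 -0.2882] [0.0189 0.0169] 77.81756591796875
0.12782069029600562
S plate 685 [0.5655 0.1154 0.0541] [0.5325 0.1402] [0.1578 0.1558] 85.1863784790039
S fixture 2048 [0.5737 0.0635 0.0191] [0.5777 0.1442] [0.3253 0.2542] 83.91050720214844
```

Request:
{"api": "arm_command", "payload": {
  "series": [
    [0.036,-0.022,0,0,0,6.6,0.085],
    [0.072,-0.045,0,0,0,13.2,0.085],
    [0.108,-0.068,0,0,0,19.8,0.085],
    [0.144,-0.09,0,0,0,26.4,0.085],
    [0.18,-0.113,0,0,0,33,0.085]
  ]
}}

```text
time_s: 0.6
eef_pos: [0.3701, -0.3288, 0.3036]
eef_rot: [-0.0, 0.998, -0.056, -0.0]
wrist_force: [0.9, -1.1, 0.8]
opening: 0.997
```

```bash
cat >> h.py <<'E'
def st():
    o=ctrl.get_obs();r=rot(o["eef_rot"]);print("t",o["time_s"],"tcp",np.round(o["eef_pos"],4),"yaw",round(np.degrees(np.arctan2(r[1,0],r[0,0])),2),"zax",r[:,2].round(4),"F",np.round(o["wrist_force"],2),"T",np.round(o["torque"],3),"op",round(o["opening"],3));return o
E
python3 - <<'E'
from h import *
st();p,d,w,m=snap("wrist"); save("w1",p);np.savez("w1.npz",p=p,d=d,w=w);print(m)
E
```

```text
t 0.6 tcp [ 0.3701 -0.3288  0.3036] yaw -6.38 zax [-2.e-04  5.e-04 -1.e+00] F [ 0.89 -1.11  0.84] T [ 0.02  -0.03   0.008] op 0.997
{'K': array([[319.87157521,   0.        , 254.94967773],
       [  0.        , 319.87157521, 190.40453324],
       [  0.        ,   0.        ,   1.        ]]), 'position': array([ 0.4483658 , -0.33745086,  0.37384928]), 'attitude': array([-0.1044434 , -0.65845376,  0.73615392,  0.11665174])}
```

View pics/w1.png

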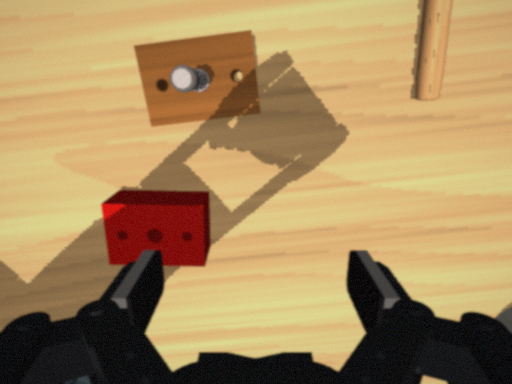

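Brown block spans (135–260, 30–125) with the punch top at (185,78). The red block is at (155,230).

```bash
python3 - <<'E'
from h import *
z=np.load("w1.npz");w=z['w'];Z=w[...,2]
def blob(name,m,u0,u1,v0,v1):
    k=np.zeros(m.shape,bool);k[v0:v1,u0:u1]=m[v0:v1,u0:u1];q=w[k]
    r=cv2.minAreaRect(q[:,:2].astype(np.float32));print(name,k.sum(),np.median(q,0).round(4),np.round(r[0],4),np.round(r[1],4),r[2],q[:,2].max().round(4))
blob("block",abs(Z-.05)<.005,130,265,25,130)
blob("punch top",(Z>.118)&(Z<.14),160,215,55,100)
blob("knurl",(Z>.06)&(Z<.118),160,215,55,100)
blob("red",(Z>.02),100,212,185,240)
p=z['p'].astype(float)
c=np.array([R.from_euler('z',0).apply([0,0,0])])
st()
E
```

```text
block 8512 [ 0.4627 -0.2887  0.0503] [ 0.4601 -0.2841] [0.0752 0.1103] 0.47764909267425537 0.055
punch top 581 [ 0.4599 -0.2853  0.1256] [ 0.46   -0.2844] [0.0189 0.019 ] 17.734067916870117 0.1284
knurl 215 [ 0.4582 -0.2922  0.091 ] [ 0.4592 -0.2902] [0.007  0.0178] 80.5943374633789 0.1178
red 4588 [ 0.3251 -0.2113  0.0499] [ 0.3795 -0.2394] [0.1209 0.207 ] 65.35806274414062 0.3738
t 0.65 tcp [ 0.3725 -0.3238  0.3033] yaw -6.67 zax [ 0.0013  0.0045 -1.    ] F [ 2.5   4.74 -1.36] T [ 0.177 -0.057  0.006] op 0.996
```

Request:
{"api": "arm_command", "payload": {
  "series": [
    [0.025,-0.015,0.02,0,0,0,0.085],
    [0.055,-0.032,0.05,0,0,0,0.085],
    [0.08,-0.047,0.085,0,0,0,0.085],
    [0.08,-0.047,0.085,0,0,0,0.085],
    [0.08,-0.047,0.085,0,0,0,0.085]
  ]
}}

```text
time_s: 1.15
eef_pos: [0.4539, -0.2915, 0.2176]
eef_rot: [-0.001, 0.999, -0.052, -0.001]
wrist_force: [0.5, 0.0, 0.8]
opening: 0.995
```

```bash
cat >> h.py <<'E'
def blob(w,name,m,u0,u1,v0,v1):
    k=np.zeros(m.shape,bool);k[v0:v1,u0:u1]=m[v0:v1,u0:u1];q=w[k]
    if len(q)<3: print(name,len(q));return
    r=cv2.minAreaRect(q[:,:2].astype(np.float32));print(name,k.sum(),np.median(q,0).round(4),np.round(r[0],4),np.round(r[1],4),round(r[2],2),q[:,2].max().round(4))
def totool(dw):
    r=rot(ctrl.get_obs()["eef_rot"]);print("tool shift mm",(r.T@np.array(dw)*1000).round(1))
E
python3 - <<'E'
from h import *
o=st();p,d,w,m=snap("wrist");Z=w[...,2];save("w2",p)
blob(w,"top",(Z>.118)&(Z<.135),150,350,0,383)
totool(np.array([.46,-.2845,.134])-o["eef_pos"]);st()
E
```

```text
t 1.15 tcp [ 0.4539 -0.2915  0.2176] yaw -5.97 zax [-0.0025  0.0021 -1.    ] F [0.47 0.05 0.83] T [ 0.037 -0.     0.011] op 0.995
top 924 [ 0.4624 -0.2848  0.1255] [ 0.4604 -0.2844] [0.0186 0.0191] 82.18 0.1285
tool shift mm [ 5.4 -7.6 83.6]
t 1.2 tcp [ 0.4541 -0.2925  0.2191] yaw -6.04 zax [-5.e-04 -0.e+00 -1.e+00] F [-0.58  0.2  -0.44] T [0.003 0.021 0.031] op 0.997
```

Request:
{"api": "arm_command", "payload": {
  "series": [
    [0.005,-0.0085,0,0,0,0,0.085],
    [0.005,-0.0085,0.02,0,0,0,0.085],
    [0.005,-0.0085,0.05,0,0,0,0.085],
    [0.005,-0.0085,0.075,0,0,0,0.085],
    [0.005,-0.0085,0.085,0,0,0,0.085]
  ]
}}

```text
time_s: 1.7
eef_pos: [0.4593, -0.2841, 0.1331]
eef_rot: [-0.0, 0.999, -0.054, -0.0]
wrist_force: [-0.5, 0.3, -0.3]
opening: 0.996
```

```bash
python3 - <<'E'
from h import *
o=st();p,d,w,m=snap("wrist");Z=w[...,2];save("w3",p)
blob(w,"top",(Z>.118)&(Z<.135),180,330,200,383)
totool(np.array([.46,-.2845,.134])-o["eef_pos"]);st()
E
```

```text
t 1.7 tcp [ 0.4593 -0.2841  0.1331] yaw -6.14 zax [-8.e-04  9.e-04 -1.e+00] F [-0.54  0.3  -0.29] T [ 0.057  0.014 -0.039] op 0.996
top 2611 [ 0.4665 -0.285   0.125 ] [ 0.4644 -0.2845] [0.0315 0.0123] 81.81 0.135
tool shift mm [ 0.7  0.3 -0.9]
t 1.75 tcp [ 0.4591 -0.2839  0.1324] yaw -6.14 zax [-0.0016  0.0015 -1.    ] F [-1.16  1.48 -1.12] T [-0.002  0.019 -0.015] op 0.994
```

View pics/w3.png

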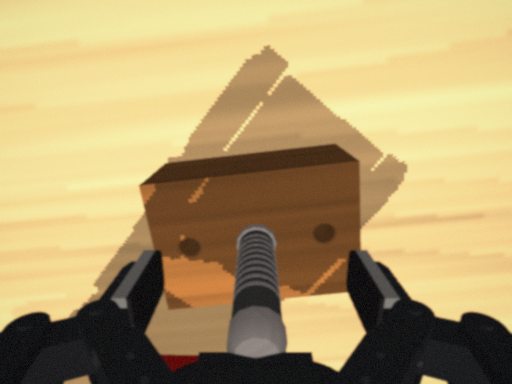

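The punch body at (257,290) is centred between the open fingers (155 and 360), so I'm closing.

Request:
{"api": "arm_command", "payload": {
  "series": [
    [0.0007,0,-0.001,0,0,0,0.085],
    [0.0007,0,-0.001,0,0,0,0.04],
    [0.0007,0,-0.001,0,0,0,0.01],
    [0.0007,0,-0.001,0,0,0,0.0],
    [0.0007,0,-0.001,0,0,0,0.0]
  ]
}}

```text
time_s: 2.25
eef_pos: [0.461, -0.2846, 0.1355]
eef_rot: [0.0, 0.999, -0.053, 0.0]
wrist_force: [0.3, -0.0, 0.4]
opening: 0.325
```

Request:
{"api": "arm_command", "payload": {
  "series": [
    [0,0,0,0,0,0,0.0],
    [0,0,0,0,0,0,0.0],
    [0,0,0,0,0,0,0],
    [0,0,0,0,0,0,0.0],
    [0,0,0,0,0,0,0.0]
  ]
}}

```text
time_s: 2.75
eef_pos: [0.461, -0.2845, 0.1354]
eef_rot: [0.0, 0.999, -0.053, 0.0]
wrist_force: [-1.1, 1.7, 6.3]
opening: 0.195
```

```bash
python3 - <<'E'
from h import *
o=st()
E
```

```text
t 2.75 tcp [ 0.461  -0.2845  0.1354] yaw -6.08 zax [ 4.e-04 -4.e-04 -1.e+00] F [-1.13  1.7   6.28] T [0.183 0.238 0.016] op 0.195
```

Request:
{"api": "arm_command", "payload": {
  "series": [
    [0,0,-0.01,0,0,0,0],
    [0,0,-0.035,0,0,0,0],
    [0,0,-0.07,0,0,0,0],
    [0,0,-0.11,0,0,0,0],
    [0,0,-0.14,0,0,0,0]
  ]
}}

```text
time_s: 3.25
eef_pos: [0.4609, -0.2844, 0.2774]
eef_rot: [0.0, 0.999, -0.053, 0.001]
wrist_force: [0.7, -0.9, -2.7]
opening: 0.195
```

Request:
{"api": "arm_command", "payload": {
  "series": [
    [0,-0.04,0,0,0,0,0],
    [0,-0.08,0,0,0,0,0],
    [0,-0.12,0,0,0,0,0],
    [0,-0.16,0,0,0,0,0],
    [0,-0.18,0,0,0,0,0]
  ]
}}

```text
time_s: 3.75
eef_pos: [0.4794, -0.1024, 0.2749]
eef_rot: [-0.001, 0.999, -0.052, -0.0]
wrist_force: [0.9, 0.1, -2.4]
opening: 0.195
```

```bash
python3 - <<'E'
from h import *
o=st();p,d,w,m=snap("wrist");save("w4",p);np.savez("w4.npz",p=p,d=d,w=w);st()
p,d,w,m=snap("side");save("s4",p[100:300,150:420].repeat(2,0).repeat(2,1))
E
```

```text
t 3.75 tcp [ 0.4794 -0.1024  0.2749] yaw -5.97 zax [-6.0e-04  1.2e-03 -1.0e+00] F [ 0.88  0.13 -2.39] T [-0.031 -0.014  0.015] op 0.195
t 3.8 tcp [ 0.4795 -0.1007  0.2748] yaw -5.92 zax [-5.0e-04  2.6e-03 -1.0e+00] F [-0.61  2.79 -2.41] T [ 0.198 -0.003  0.007] op 0.191
```

View pics/w4.png

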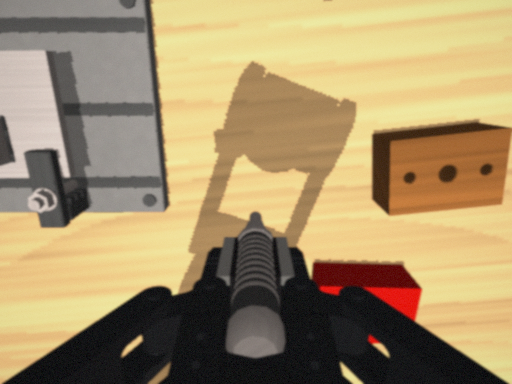

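The punch is held upright with its tip at (256,217). The empty block hole is at (447,173) and the fixture's right side is in view, square to the tool. Moving over the plate.

Request:
{"api": "arm_command", "payload": {
  "series": [
    [0,-0.045,0,0,0,0,0],
    [0,-0.092,0,0,0,0,0],
    [0,-0.14,0,0,0,0,0],
    [0,-0.19,0,0,0,0,0],
    [0,-0.235,0,0,0,0,0]
  ]
}}

```text
time_s: 4.35
eef_pos: [0.5049, 0.1295, 0.2751]
eef_rot: [0.0, 0.999, -0.053, 0.0]
wrist_force: [1.0, -0.1, -1.2]
opening: 0.191
```

```bash
python3 - <<'E'
from h import *
o=st();p,d,w,m=snap("wrist");save("w5",p);np.savez("w5.npz",p=p,d=d,w=w);st();print(m)
Z=w[...,2]; blob(w,"fix",abs(Z-.02)<.005,0,512,0,384); blob(w,"plate",abs(Z-.055)<.004,0,512,0,384)
E
```

```text
t 4.35 tcp [0.5049 0.1295 0.2751] yaw -6.12 zax [ 4.e-04 -3.e-04 -1.e+00] F [ 0.98 -0.12 -1.19] T [ 0.011 -0.066 -0.013] op 0.191
t 4.4 tcp [0.5048 0.1352 0.2752] yaw -5.93 zax [ 9.0e-04  4.3e-03 -1.0e+00] F [-2.61  3.76 -1.38] T [ 0.214  0.171 -0.006] op 0.194
{'K': array([[319.87157521,   0.        , 254.94967773],
       [  0.        , 319.87157521, 190.40453324],
       [  0.        ,   0.        ,   1.        ]]), 'position': array([0.58316657, 0.12128556, 0.34544039]), 'attitude': array([-0.10474443, -0.66011508,  0.73472911,  0.11597336])}
fix 40562 [0.5939 0.1274 0.0204] [0.4832 0.0984] [0.5493 0.3476] 82.09 0.025
plate 18701 [0.5693 0.1401 0.0553] [0.5553 0.2038] [0.2849 0.1702] 74.6 0.059
```

View pics/w5.png

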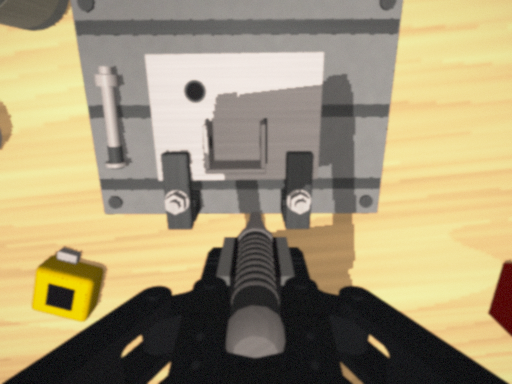

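The footplate top spans about (147–323, 52–180). Its far-left corner is at (147,55), far-right at (322,52), with the drilled hole at (195,91). Fitting its edges from depth.

```bash
python3 - <<'E'
from h import *
z=np.load("w5.npz");w=z['w'];Z=w[...,2]
M=(abs(Z-.055)<.008);M[:40]=0;M[150:]=0;M[:,:135]=0;M[:,335:]=0
top=np.array([w[np.argmax(M[:,u]),u] for u in range(155,315)])
right=np.array([w[v,511-np.argmax(M[v,::-1])] for v in range(60,145)])
left=np.array([w[v,np.argmax(M[v])] for v in range(60,145)])
def fit(q):
    l=cv2.fitLine(q[:,:2].astype(np.float32),cv2.DIST_HUBER,0,.01,.01).ravel();return l[2:],l[:2]
def X(a,b):
    s=np.linalg.solve(np.stack([a[1],-b[1]],1),b[0]-a[0]);return a[0]+s[0]*a[1]
T,Rr,L=fit(top),fit(right),fit(left)
for n,l in(("top",T),("right",Rr),("left",L)): print(n,l[0].round(4),np.degrees(np.arctan2(l[1][1],l[1][0])).round(2))
cl,cr=X(T,L),X(T,Rr);print("corners L,R",cl.round(4),cr.round(4),np.linalg.norm(cl-cr))
a=(cr-cl)/np.linalg.norm(cr-cl);n=np.array([a[1],-a[0]]);n=n if n[0]<0 else -n
print("n(inward)",n,"hole",cr-a*.04+n*.03,"edgeL pt",cl+a*.025,"edgeR",cr-a*.025,"endR mid",cr+n*.055)
print("drilled est",cl+a*.04+n*.03, w[91,195])
E
```

```text
top [0.6124 0.1479] 84.38
right [0.5638 0.0658] -5.5
left [0.582  0.2139] -5.27
corners L,R [0.6186 0.2105] [0.604 0.062] 0.14926639
n(inward) [-0.99518484  0.09801561] hole [0.57805216 0.10472588] edgeL pt [0.6161671  0.18564604] edgeR [0.6064375  0.08685764] endR mid [0.5492519  0.06736888]
drilled est [0.5848414  0.17365873] [0.58506287 0.17313831 0.05491271]
```

Request:
{"api": "arm_command", "payload": {
  "series": [
    [0.035,-0.018,0,0,0,0,0],
    [0.075,-0.038,0,0,0,0,0],
    [0.11,-0.053,0,0,0,0,0],
    [0.123,-0.059,0,0,0,0,0],
    [0.123,-0.059,0,0,0,0,0]
  ]
}}

```text
time_s: 4.9
eef_pos: [0.6349, 0.1732, 0.274]
eef_rot: [0.0, 0.999, -0.053, -0.0]
wrist_force: [0.1, -0.5, -2.3]
opening: 0.196
```

Request:
{"api": "arm_command", "payload": {
  "series": [
    [0,0,0,0,0,0,0],
    [0,0,0.03,0,0,0,0],
    [0,0,0.06,0,0,0,0],
    [0,0,0.08,0,0,0,0],
    [0,0,0.08,0,0,0,0]
  ]
}}

```text
time_s: 5.4
eef_pos: [0.6302, 0.173, 0.1912]
eef_rot: [0.001, 0.999, -0.053, -0.004]
wrist_force: [-1.2, -0.1, -2.5]
opening: 0.197
```

```bash
python3 - <<'E'
from h import *
o=st();totool(np.array([.630,.1843,.1674])-o["eef_pos"])
E
```

```text
t 5.4 tcp [0.6302 0.173  0.1912] yaw -6.12 zax [-7.6e-03 -8.0e-04 -1.0e+00] F [-1.16 -0.06 -2.52] T [-0.002  0.047  0.045] op 0.197
tool shift mm [ -1.3 -11.3  23.8]
```

Request:
{"api": "arm_command", "payload": {
  "series": [
    [0,-0.011,0,0,0,0,0],
    [0,-0.011,0.01,0,0,0,0],
    [0,-0.011,0.022,0,0,0,0],
    [0,-0.011,0.022,0,0,0,0],
    [0,-0.011,0.022,0,0,0,0]
  ]
}}

```text
time_s: 5.9
eef_pos: [0.6341, 0.1848, 0.1724]
eef_rot: [0.0, 0.999, -0.053, -0.001]
wrist_force: [0.1, 0.2, -1.6]
opening: 0.195
```

```bash
python3 - <<'E'
from h import *
o=st();p,d,w,m=snap("wrist");save("w6",p[:, :]);totool(np.array([.6202,.1852,.1674])-o["eef_pos"])
E
```

```text
t 5.9 tcp [0.6341 0.1848 0.1724] yaw -6.08 zax [-1.1e-03 -2.0e-04 -1.0e+00] F [ 0.1   0.17 -1.6 ] T [-0.02   0.018 -0.048] op 0.195
tool shift mm [-13.9   1.1   5. ]
```

View pics/w6.png

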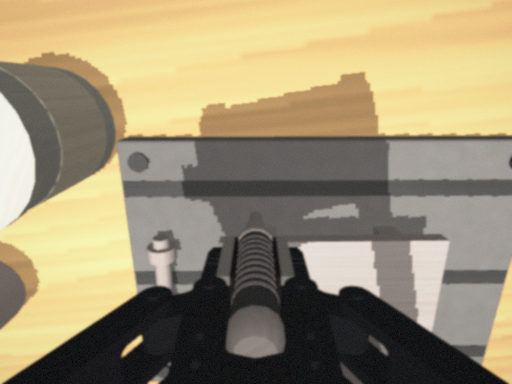

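Punch tip at (256,215) sits just beyond the far edge (v≈238), near the left corner. Going to a small standoff.

Request:
{"api": "arm_command", "payload": {
  "series": [
    [0,0,0.005,0,0,0,0],
    [-0.004,0,0.005,0,0,0,0],
    [-0.008,0,0.005,0,0,0,0],
    [-0.011,0,0.005,0,0,0,0],
    [-0.011,0,0.005,0,0,0,0]
  ]
}}

```text
time_s: 6.45
eef_pos: [0.623, 0.1862, 0.168]
eef_rot: [-0.0, 0.999, -0.053, -0.0]
wrist_force: [-0.2, -0.1, -1.9]
opening: 0.197
```

Request:
{"api": "arm_command", "payload": {
  "series": [
    [0,0,0,0,0,0,0],
    [0,0,0,0,0,0,0],
    [-0.0005,0,0,0,0,0,0],
    [-0.001,0,0,0,0,0,0],
    [-0.001,0,0,0,0,0,0]
  ]
}}

```text
time_s: 6.95
eef_pos: [0.6225, 0.1862, 0.1679]
eef_rot: [-0.0, 0.999, -0.053, -0.0]
wrist_force: [-0.3, -0.7, -1.5]
opening: 0.193
```

```bash
python3 - <<'E'
from h import *
st()
E
```

```text
t 6.95 tcp [0.6225 0.1862 0.1679] yaw -6.08 zax [-1.e-04  0.e+00 -1.e+00] F [-0.3  -0.72 -1.51] T [0.037 0.029 0.026] op 0.193
```

Request:
{"api": "arm_command", "payload": {
  "series": [
    [-0.0005,0,0,0,0,0,0],
    [-0.001,0,0,0,0,0,0],
    [-0.001,0,0,0,0,0,0],
    [-0.001,0,0,0,0,0,0],
    [-0.001,0,0,0,0,0,0]
  ]
}}

```text
time_s: 7.45
eef_pos: [0.6215, 0.1862, 0.1679]
eef_rot: [0.0, 0.999, -0.053, -0.0]
wrist_force: [-0.0, -0.1, -1.9]
opening: 0.19
```

Request:
{"api": "arm_command", "payload": {
  "series": [
    [-0.0005,0,0,0,0,0,0],
    [-0.001,0,0,0,0,0,0],
    [-0.001,0,0,0,0,0,0],
    [-0.001,0,0,0,0,0,0],
    [-0.001,0,0,0,0,0,0]
  ]
}}

```text
time_s: 7.95
eef_pos: [0.6209, 0.1863, 0.168]
eef_rot: [-0.0, 0.999, -0.053, 0.0]
wrist_force: [2.5, 0.3, -2.3]
opening: 0.191
```

Request:
{"api": "arm_command", "payload": {
  "series": [
    [-0.0006,0,0,0,0,0,0],
    [-0.0006,0,0,0,0,0,0],
    [-0.0006,0,0,0,0,0,0],
    [-0.0006,0,0,0,0,0,0],
    [-0.0006,0,0,0,0,0,0]
  ]
}}

```text
time_s: 8.45
eef_pos: [0.6204, 0.1863, 0.1681]
eef_rot: [-0.0, 0.999, -0.053, 0.001]
wrist_force: [5.0, -0.2, -4.8]
opening: 0.193
```

```bash
python3 - <<'E'
from h import *
st()
E
```

```text
t 8.45 tcp [0.6204 0.1863 0.1681] yaw -6.09 zax [ 0.0012  0.     -1.    ] F [ 4.97 -0.24 -4.83] T [-0.121 -1.144  0.037] op 0.193
```

Touch 1 is held at about 5 N, with contact TCP (0.6204, 0.1863). Backing off and sliding to the right corner.

Request:
{"api": "arm_command", "payload": {
  "series": [
    [0.006,0,0,0,0,0,0],
    [0.006,0.02,0,0,0,0,0],
    [0.006,0.055,0,0,0,0,0],
    [0.006,0.09,0,0,0,0,0],
    [0.006,0.099,0,0,0,0,0]
  ]
}}

```text
time_s: 8.95
eef_pos: [0.6146, 0.0846, 0.1675]
eef_rot: [0.0, 0.999, -0.054, -0.001]
wrist_force: [0.1, 1.5, -2.2]
opening: 0.194
```

Request:
{"api": "arm_command", "payload": {
  "series": [
    [0,0,0,0,0,0,0],
    [0,0,0,0,0,0,0],
    [-0.001,0,0,0,0,0,0],
    [-0.001,0,0,0,0,0,0],
    [-0.001,0,0,0,0,0,0]
  ]
}}

```text
time_s: 9.45
eef_pos: [0.6143, 0.0884, 0.1678]
eef_rot: [-0.0, 0.999, -0.052, -0.0]
wrist_force: [-0.4, 0.1, -1.8]
opening: 0.191
```

```bash
python3 - <<'E'
from h import *
st()
E
```

```text
t 9.45 tcp [0.6143 0.0884 0.1678] yaw -6.01 zax [-2.e-04  1.e-04 -1.e+00] F [-0.39  0.08 -1.76] T [ 0.008  0.009 -0.039] op 0.191
```

Contact is expected near x≈0.611.

Request:
{"api": "arm_command", "payload": {
  "series": [
    [-0.001,0,0,0,0,0,0],
    [-0.002,0,0,0,0,0,0],
    [-0.002,0,0,0,0,0,0],
    [-0.002,0,0,0,0,0,0],
    [-0.002,0,0,0,0,0,0]
  ]
}}

```text
time_s: 9.95
eef_pos: [0.6125, 0.0876, 0.1679]
eef_rot: [-0.0, 0.999, -0.053, 0.0]
wrist_force: [0.8, -0.6, -1.4]
opening: 0.193
```

Request:
{"api": "arm_command", "payload": {
  "series": [
    [-0.0005,0,0,0,0,0,0],
    [-0.001,0,0,0,0,0,0],
    [-0.001,0,0,0,0,0,0],
    [-0.001,0,0,0,0,0,0],
    [-0.001,0,0,0,0,0,0]
  ]
}}

```text
time_s: 10.45
eef_pos: [0.6117, 0.0877, 0.168]
eef_rot: [0.0, 0.999, -0.053, 0.0]
wrist_force: [1.4, -0.6, -2.2]
opening: 0.19
```

Request:
{"api": "arm_command", "payload": {
  "series": [
    [-0.0005,0,0,0,0,0,0],
    [-0.0008,0,0,0,0,0,0],
    [-0.0008,0,0,0,0,0,0],
    [-0.0008,0,0,0,0,0,0],
    [-0.0008,0,0,0,0,0,0]
  ]
}}

```text
time_s: 10.95
eef_pos: [0.6111, 0.0877, 0.1681]
eef_rot: [0.0, 0.999, -0.053, 0.001]
wrist_force: [5.3, -0.6, -4.0]
opening: 0.194
```

```bash
python3 - <<'E'
from h import *
st()
E
```

```text
t 10.95 tcp [0.6111 0.0877 0.1681] yaw -6.09 zax [ 1.2e-03 -1.0e-04 -1.0e+00] F [ 5.29 -0.62 -4.01] T [-0.153 -1.143 -0.045] op 0.194
```

Request:
{"api": "arm_command", "payload": {
  "series": [
    [0.009,0,0,0,0,0,0],
    [0.009,0.02,0,0,0,0,0],
    [0.009,0.043,0,0,0,0,0],
    [0.009,0.043,0,0,0,0,0],
    [0.007,0.043,0,0,0,0,0]
  ]
}}

```text
time_s: 11.45
eef_pos: [0.6129, 0.0442, 0.1676]
eef_rot: [-0.0, 0.999, -0.054, -0.001]
wrist_force: [-0.5, 0.4, -2.1]
opening: 0.192
```

Request:
{"api": "arm_command", "payload": {
  "series": [
    [-0.015,0,0,0,0,0,0],
    [-0.035,0,0,0,0,0,0],
    [-0.055,0,0,0,0,0,0],
    [-0.061,0,0,0,0,0,0],
    [-0.061,0,0,0,0,0,0]
  ]
}}

```text
time_s: 11.95
eef_pos: [0.5518, 0.0517, 0.1679]
eef_rot: [-0.0, 0.999, -0.053, -0.0]
wrist_force: [-0.3, -1.2, -2.3]
opening: 0.196
```

```bash
python3 - <<'E'
from h import *
st();p,d,w,m=snap("wrist");save("w7",p)
E
```

```text
t 11.95 tcp [0.5518 0.0517 0.1679] yaw -6.03 zax [-6.e-04  4.e-04 -1.e+00] F [-0.32 -1.18 -2.3 ] T [-0.014 -0.03  -0.041] op 0.196
```

View pics/w7.png

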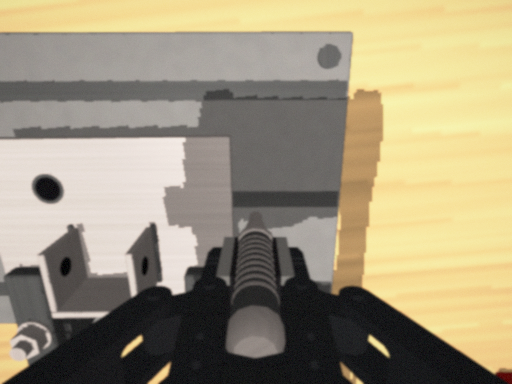

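The tip at (256,213) stands just right of the plate's right end (u≈232), beside its middle.

Request:
{"api": "arm_command", "payload": {
  "series": [
    [0,-0.002,0,0,0,0,0],
    [0,-0.005,0,0,0,0,0],
    [0,-0.0075,0,0,0,0,0],
    [0,-0.0075,0,0,0,0,0],
    [0,-0.0075,0,0,0,0,0]
  ]
}}

```text
time_s: 12.5
eef_pos: [0.5533, 0.0584, 0.1678]
eef_rot: [0.0, 0.999, -0.053, -0.0]
wrist_force: [-0.4, 0.4, -1.7]
opening: 0.194
```

Request:
{"api": "arm_command", "payload": {
  "series": [
    [0,-0.0005,0,0,0,0,0],
    [0,-0.001,0,0,0,0,0],
    [0,-0.001,0,0,0,0,0],
    [0,-0.001,0,0,0,0,0],
    [0,-0.001,0,0,0,0,0]
  ]
}}

```text
time_s: 13.0
eef_pos: [0.5533, 0.0592, 0.1679]
eef_rot: [0.0, 0.999, -0.053, 0.0]
wrist_force: [-0.3, 0.4, -1.8]
opening: 0.197
```

Request:
{"api": "arm_command", "payload": {
  "series": [
    [0,-0.0005,0,0,0,0,0],
    [0,-0.001,0,0,0,0,0],
    [0,-0.0015,0,0,0,0,0],
    [0,-0.0015,0,0,0,0,0],
    [0,-0.0015,0,0,0,0,0]
  ]
}}

```text
time_s: 13.5
eef_pos: [0.5535, 0.0608, 0.1679]
eef_rot: [0.0, 0.999, -0.053, 0.0]
wrist_force: [-0.2, -0.3, -1.1]
opening: 0.191
```

Request:
{"api": "arm_command", "payload": {
  "series": [
    [0,-0.0005,0,0,0,0,0],
    [0,-0.001,0,0,0,0,0],
    [0,-0.001,0,0,0,0,0],
    [0,-0.001,0,0,0,0,0],
    [0,-0.001,0,0,0,0,0]
  ]
}}

```text
time_s: 14.0
eef_pos: [0.5536, 0.0618, 0.1679]
eef_rot: [0.0, 0.999, -0.053, 0.0]
wrist_force: [0.5, -0.5, -2.2]
opening: 0.197
```

Request:
{"api": "arm_command", "payload": {
  "series": [
    [0,-0.0005,0,0,0,0,0],
    [0,-0.001,0,0,0,0,0],
    [0,-0.001,0,0,0,0,0],
    [0,-0.001,0,0,0,0,0],
    [0,-0.001,0,0,0,0,0]
  ]
}}

```text
time_s: 14.5
eef_pos: [0.5537, 0.0625, 0.1679]
eef_rot: [0.0, 0.999, -0.053, -0.0]
wrist_force: [0.4, -3.8, -1.9]
opening: 0.196
```

Request:
{"api": "arm_command", "payload": {
  "series": [
    [0,-0.0003,0,0,0,0,0],
    [0,-0.0006,0,0,0,0,0],
    [0,-0.0006,0,0,0,0,0],
    [0,-0.0006,0,0,0,0,0],
    [0,-0.0006,0,0,0,0,0]
  ]
}}

```text
time_s: 15.0
eef_pos: [0.5537, 0.0627, 0.1679]
eef_rot: [0.001, 0.999, -0.053, -0.0]
wrist_force: [-0.7, -5.4, -1.5]
opening: 0.194
```

Touch 3 is held at about 4–5 N. From the touches the hole is at TCP (0.5793, 0.1040), and vision gave (0.578, 0.105). Backing off, lifting and moving over the hole.

Request:
{"api": "arm_command", "payload": {
  "series": [
    [0,0.007,0,0,0,0,0],
    [0,0.007,-0.01,0,0,0,0],
    [0,0.007,-0.03,0,0,0,0],
    [0,0.007,-0.03,0,0,0,0],
    [0.005,-0.003,-0.03,0,0,0,0]
  ]
}}

```text
time_s: 15.5
eef_pos: [0.5593, 0.0656, 0.1985]
eef_rot: [-0.0, 0.999, -0.054, 0.001]
wrist_force: [0.0, 1.2, -2.6]
opening: 0.192
```

Request:
{"api": "arm_command", "payload": {
  "series": [
    [0.007,-0.018,0,0,0,0,0],
    [0.0155,-0.035,0,0,0,0,0],
    [0.0155,-0.04,0,0,0,0,0],
    [0.0155,-0.04,0,0,0,0,0],
    [0.0155,-0.04,0,0,0,0,0]
  ]
}}

```text
time_s: 16.0
eef_pos: [0.5781, 0.104, 0.1972]
eef_rot: [0.0, 0.999, -0.053, -0.001]
wrist_force: [0.4, -0.7, -1.8]
opening: 0.192
```

Request:
{"api": "arm_command", "payload": {
  "series": [
    [0,0,0,0,0,0,0],
    [0,0,0,0,0,0,0],
    [0,0,0,0,0,0,0],
    [0,0,0,0,0,0,0],
    [0,0,0.005,0,0,0,0]
  ]
}}

```text
time_s: 16.5
eef_pos: [0.5792, 0.1038, 0.1936]
eef_rot: [-0.0, 0.999, -0.053, 0.001]
wrist_force: [0.2, -0.2, -2.0]
opening: 0.196
```

```bash
python3 - <<'E'
from h import *
o=st();p,d,w,m=snap("wrist");save("w8",p);np.savez("w8.npz",p=p,d=d,w=w);o=st();totool(np.array([.5793,.104,.1804])-o["eef_pos"])
K=m["K"];A=rot(m["attitude"])
for P in([.5793,.104,.055],[*(o["eef_pos"][:2]),o["eef_pos"][2]-.1254]):
    c=A.T@(np.array(P)-m["position"]);print((K@c/c[2])[:2].round(1))
E
```

```text
t 16.5 tcp [0.5792 0.1038 0.1936] yaw -6.1 zax [ 0.0018  0.     -1.    ] F [ 0.22 -0.22 -2.02] T [-0.043 -0.006  0.012] op 0.196
t 16.55 tcp [0.5785 0.1038 0.1921] yaw -6.09 zax [-4.e-04 -0.e+00 -1.e+00] F [-0.75 -0.37 -2.74] T [ 0.006 -0.014  0.063] op 0.189
tool shift mm [ 0.8 -0.3 11.7]
[254.7 205.4]
[255.1 212.8]
```

View pics/w8.png

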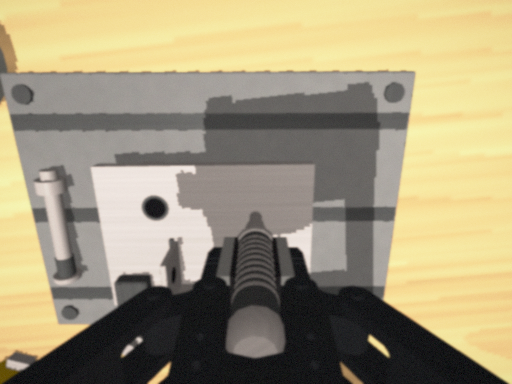

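The tip at (256,213) lies where projected, in line with the drilled hole (155,208). Descending.

Request:
{"api": "arm_command", "payload": {
  "series": [
    [0.0005,0,0.003,0,0,0,0],
    [0.0005,0,0.006,0,0,0,0],
    [0.0005,0,0.009,0,0,0,0],
    [0.0005,0,0.0105,0,0,0,0],
    [0.0005,0,0.0105,0,0,0,0]
  ]
}}

```text
time_s: 17.05
eef_pos: [0.579, 0.1039, 0.182]
eef_rot: [0.0, 0.999, -0.053, -0.0]
wrist_force: [-0.7, -0.3, -1.4]
opening: 0.195
```

Request:
{"api": "arm_command", "payload": {
  "series": [
    [0,0,0.001,0,0,0,0],
    [0,0,0.002,0,0,0,0],
    [0,0,0.003,0,0,0,0],
    [0,0,0.003,0,0,0,0],
    [0,0,0.003,0,0,0,0]
  ]
}}

```text
time_s: 17.55
eef_pos: [0.5794, 0.1039, 0.1798]
eef_rot: [-0.0, 0.999, -0.053, 0.0]
wrist_force: [-0.2, -1.0, 1.1]
opening: 0.192
```

```bash
python3 - <<'E'
from h import *
o=st()
E
```

```text
t 17.55 tcp [0.5794 0.1039 0.1798] yaw -6.08 zax [ 7.e-04 -0.e+00 -1.e+00] F [-0.22 -1.02  1.14] T [-0.008  0.063  0.045] op 0.192
```

Request:
{"api": "arm_command", "payload": {
  "series": [
    [0,0,0.001,0,0,0,0],
    [0,0,0.002,0,0,0,0],
    [0,0,0.003,0,0,0,0],
    [0,0,0.004,0,0,0,0],
    [0,0,0.004,0,0,0,0]
  ]
}}

```text
time_s: 18.05
eef_pos: [0.5796, 0.1039, 0.176]
eef_rot: [-0.0, 0.999, -0.053, 0.001]
wrist_force: [-0.9, -0.8, 6.4]
opening: 0.2
```

Request:
{"api": "arm_command", "payload": {
  "series": [
    [0,0,0.0005,0,0,0,0],
    [0,0,0.001,0,0,0,0],
    [0,0,0.0015,0,0,0,0],
    [0,0,0.0015,0,0,0,0],
    [0,0,0.0015,0,0,0,0]
  ]
}}

```text
time_s: 18.55
eef_pos: [0.5796, 0.1039, 0.1748]
eef_rot: [0.0, 0.999, -0.053, 0.001]
wrist_force: [-2.1, -0.6, 8.6]
opening: 0.195
```

```bash
python3 - <<'E'
from h import *
o=st()
E
```

```text
t 18.55 tcp [0.5796 0.1039 0.1748] yaw -6.08 zax [ 1.2e-03 -1.0e-04 -1.0e+00] F [-2.11 -0.63  8.59] T [-0.027  0.392 -0.066] op 0.195
```

Request:
{"api": "arm_command", "payload": {
  "series": [
    [0,0,0.0006,0,0,0,0],
    [0,0,0.0012,0,0,0,0],
    [0,0,0.0012,0,0,0,0],
    [0,0,0.0012,0,0,0,0],
    [0,0,0.0012,0,0,0,0]
  ]
}}

```text
time_s: 19.05
eef_pos: [0.5797, 0.1039, 0.1738]
eef_rot: [0.0, 0.999, -0.053, 0.001]
wrist_force: [-2.0, -0.8, 9.4]
opening: 0.193
```

```bash
python3 - <<'E'
from h import *
o=st()
E
```

```text
t 19.05 tcp [0.5797 0.1039 0.1738] yaw -6.08 zax [ 1.3e-03 -1.0e-04 -1.0e+00] F [-2.05 -0.79  9.42] T [-0.07   0.501  0.053] op 0.193
```

Both force (~11.3 N) and travel (~6.2 mm) put the nose past 5 mm. A touch more for margin, then lifting and returning.

Request:
{"api": "arm_command", "payload": {
  "series": [
    [0,0,0.0007,0,0,0,0],
    [0,0,0.0007,0,0,0,0],
    [0,0,0.0007,0,0,0,0],
    [0,0,-0.005,0,0,0,0],
    [0,0,-0.02,0,0,0,0]
  ]
}}

```text
time_s: 19.55
eef_pos: [0.5781, 0.1039, 0.1915]
eef_rot: [0.0, 0.999, -0.053, -0.002]
wrist_force: [-0.3, -0.4, -2.4]
opening: 0.194
```

Request:
{"api": "arm_command", "payload": {
  "series": [
    [0,0,-0.03,0,0,0,0],
    [0,0,-0.06,0,0,0,0],
    [0,0,-0.085,0,0,0,0],
    [-0.004,0.02,-0.085,0,0,0,0],
    [-0.012,0.06,-0.085,0,0,0,0]
  ]
}}

```text
time_s: 20.05
eef_pos: [0.5613, 0.0467, 0.2791]
eef_rot: [-0.0, 0.999, -0.051, 0.001]
wrist_force: [0.6, -0.3, -1.8]
opening: 0.197
```

Request:
{"api": "arm_command", "payload": {
  "series": [
    [-0.008,0.045,0,0,0,0,0],
    [-0.016,0.09,0,0,0,0,0],
    [-0.025,0.135,0,0,0,0,0],
    [-0.035,0.18,0,0,0,0,0],
    [-0.043,0.225,0,0,0,0,0]
  ]
}}

```text
time_s: 20.55
eef_pos: [0.4931, -0.175, 0.2778]
eef_rot: [-0.0, 0.999, -0.053, -0.0]
wrist_force: [1.2, -1.2, -2.3]
opening: 0.191
```

```bash
python3 - <<'E'
from h import *
o=st();totool(np.array([.461,-.2845,.24])-o["eef_pos"])
E
```

```text
t 20.55 tcp [ 0.4931 -0.175   0.2778] yaw -6.08 zax [-3.e-04  3.e-04 -1.e+00] F [ 1.22 -1.22 -2.3 ] T [-0.046 -0.013  0.028] op 0.191
tool shift mm [-20.3 112.3  37.8]
```

Request:
{"api": "arm_command", "payload": {
  "series": [
    [-0.008,0.04,0,0,0,0,0],
    [-0.016,0.08,0,0,0,0,0],
    [-0.02,0.107,0,0,0,0,0],
    [-0.02,0.107,0.02,0,0,0,0],
    [-0.02,0.107,0.038,0,0,0,0]
  ]
}}

```text
time_s: 21.05
eef_pos: [0.4625, -0.2792, 0.2395]
eef_rot: [0.0, 0.999, -0.054, 0.0]
wrist_force: [0.2, 0.8, -2.7]
opening: 0.195
```

Request:
{"api": "arm_command", "payload": {
  "series": [
    [0,0,0,0,0,0,0],
    [0,0,0,0,0,0,0],
    [0,0,0.01,0,0,0,0],
    [0,0,0.03,0,0,0,0],
    [0,0,0.03,0,0,0,0]
  ]
}}

```text
time_s: 21.55
eef_pos: [0.4622, -0.2768, 0.2077]
eef_rot: [-0.001, 0.999, -0.053, -0.001]
wrist_force: [-0.1, 0.9, -1.8]
opening: 0.197
```

```bash
python3 - <<'E'
from h import *
o=st();p,d,w,m=snap("wrist");save("w9",p);o=st();totool(np.array([.4605,-.2845,.1354])-o["eef_pos"])
Z=w[...,2];blob(w,"block",abs(Z-.05)<.005,100,412,60,300)
K=m["K"];A=rot(m["attitude"])
for P in([.4605,-.2845,.05],[*(o["eef_pos"][:2]),o["eef_pos"][2]-.1254]):
    c=A.T@(np.array(P)-m["position"]);print((K@c/c[2])[:2].round(1))
E
```

```text
t 21.55 tcp [ 0.4622 -0.2768  0.2077] yaw -6.06 zax [-0.0028  0.0026 -1.    ] F [-0.06  0.92 -1.84] T [ 0.064  0.015 -0.059] op 0.197
t 21.6 tcp [ 0.4627 -0.2773  0.2089] yaw -6.06 zax [-0.0016  0.0015 -1.    ] F [-0.26 -0.18 -2.44] T [ 0.031 -0.025  0.044] op 0.195
tool shift mm [-1.3  7.5 73.5]
block 12382 [ 0.4673 -0.2892  0.0503] [ 0.4599 -0.2843] [0.0759 0.1104] 0.4 0.0526
[265.8 196.8]
[256.  211.7]
```

View pics/w9.png

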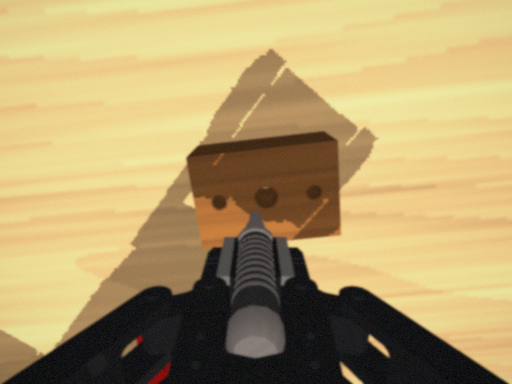

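The hole at (266,197) matches its projection and the tip is at (256,212). Aligning above the hole before inserting.

Request:
{"api": "arm_command", "payload": {
  "series": [
    [-0.0013,0.0075,0,0,0,0,0],
    [-0.0013,0.0075,0.005,0,0,0,0],
    [-0.0013,0.0075,0.018,0,0,0,0],
    [-0.0013,0.0075,0.018,0,0,0,0],
    [-0.0013,0.0075,0.018,0,0,0,0]
  ]
}}

```text
time_s: 22.1
eef_pos: [0.4606, -0.2849, 0.191]
eef_rot: [-0.001, 0.999, -0.053, -0.001]
wrist_force: [-0.4, -0.0, -2.2]
opening: 0.196
```

Request:
{"api": "arm_command", "payload": {
  "series": [
    [0,0,0,0,0,0,0],
    [0,0,0,0,0,0,0],
    [0,0,0,0,0,0,0],
    [0,0,0,0,0,0,0],
    [0,0,0,0,0,0,0]
  ]
}}

```text
time_s: 22.6
eef_pos: [0.461, -0.2853, 0.1918]
eef_rot: [0.0, 0.999, -0.053, 0.0]
wrist_force: [0.1, 0.3, -2.1]
opening: 0.192
```

```bash
python3 - <<'E'
from h import *
o=st();totool(np.array([.4608,-.2845,.1354])-o["eef_pos"])
E
```

```text
t 22.6 tcp [ 0.461  -0.2853  0.1918] yaw -6.08 zax [ 2.e-04 -2.e-04 -1.e+00] F [ 0.1   0.26 -2.14] T [-0.017 -0.005  0.027] op 0.192
tool shift mm [-0.3 -0.8 56.4]
```

Request:
{"api": "arm_command", "payload": {
  "series": [
    [-0.0003,-0.0008,0,0,0,0,0],
    [-0.0003,-0.0008,0.008,0,0,0,0],
    [-0.0003,-0.0008,0.016,0,0,0,0],
    [-0.0003,-0.0008,0.024,0,0,0,0],
    [-0.0003,-0.0008,0.03,0,0,0,0]
  ]
}}

```text
time_s: 23.1
eef_pos: [0.4603, -0.2841, 0.1603]
eef_rot: [-0.001, 0.999, -0.053, -0.001]
wrist_force: [-0.2, 0.7, -2.3]
opening: 0.191
```

Request:
{"api": "arm_command", "payload": {
  "series": [
    [0,0,0.006,0,0,0,0],
    [0,0,0.012,0,0,0,0],
    [0,0,0.018,0,0,0,0],
    [0,0,0.022,0,0,0,0],
    [0,0,0.022,0,0,0,0]
  ]
}}

```text
time_s: 23.6
eef_pos: [0.4605, -0.2842, 0.139]
eef_rot: [-0.0, 0.999, -0.053, -0.0]
wrist_force: [-0.2, 0.6, -1.9]
opening: 0.197
```

```bash
python3 - <<'E'
from h import *
o=st();totool(np.array([.4608,-.2845,.1354])-o["eef_pos"])
E
```

```text
t 23.6 tcp [ 0.4605 -0.2842  0.139 ] yaw -6.08 zax [-9.e-04  8.e-04 -1.e+00] F [-0.23  0.56 -1.9 ] T [-0.016 -0.048  0.017] op 0.197
tool shift mm [0.4 0.3 3.6]
```

Request:
{"api": "arm_command", "payload": {
  "series": [
    [0,0,0.001,0,0,0,0],
    [0,0,0.002,0,0,0,0],
    [0,0,0.003,0,0,0,0],
    [0,0,0.0033,0,0,0,0],
    [0,0,0.0033,0,0,0,0]
  ]
}}

```text
time_s: 24.1
eef_pos: [0.4608, -0.2844, 0.1364]
eef_rot: [0.0, 0.999, -0.053, 0.0]
wrist_force: [0.2, -0.1, -1.8]
opening: 0.195
```

Request:
{"api": "arm_command", "payload": {
  "series": [
    [0,0,0,0,0,0,0],
    [0,0,0,0,0,0,0.02],
    [0,0,0,0,0,0,0.025],
    [0,0,0,0,0,0,0.03],
    [0,0,0,0,0,0,0.04]
  ]
}}

```text
time_s: 24.6
eef_pos: [0.4608, -0.2846, 0.1365]
eef_rot: [0.0, 0.999, -0.053, 0.0]
wrist_force: [0.1, 0.1, 0.5]
opening: 0.467
```

Request:
{"api": "arm_command", "payload": {
  "series": [
    [0,0,0,0,0,0,0.07],
    [0,0,0,0,0,0,0.085],
    [0,0,0,0,0,0,0.085],
    [0,0,0,0,0,0,0.085],
    [0,0,0,0,0,0,0.085]
  ]
}}

```text
time_s: 25.1
eef_pos: [0.4608, -0.2845, 0.1364]
eef_rot: [0.0, 0.999, -0.053, 0.0]
wrist_force: [-0.1, -0.1, -0.3]
opening: 0.999
```

```bash
python3 - <<'E'
from h import *
o=st()
E
```

```text
t 25.1 tcp [ 0.4608 -0.2845  0.1364] yaw -6.08 zax [ 0. -0. -1.] F [-0.11 -0.06 -0.26] T [-0.018  0.049 -0.029] op 0.999
```

Released. Retreating straight up and checking.

Request:
{"api": "arm_command", "payload": {
  "series": [
    [0,0,-0.01,0,0,0,0.085],
    [0,0,-0.04,0,0,0,0.085],
    [0,0,-0.08,0,0,0,0.085],
    [0,0,-0.11,0,0,0,0.085],
    [0,0,-0.13,0,0,0,0.085]
  ]
}}

```text
time_s: 25.6
eef_pos: [0.4614, -0.285, 0.2701]
eef_rot: [0.001, 0.999, -0.053, 0.002]
wrist_force: [0.9, -0.7, 0.6]
opening: 0.998
```

Request:
{"api": "arm_command", "payload": {
  "series": [
    [-0.02,0,0,0,0,0,0.085],
    [-0.05,0,0,0,0,0,0.085],
    [-0.08,0,0,0,0,0,0.085],
    [-0.08,0,0,0,0,0,0.085],
    [-0.08,0,0,0,0,0,0.085]
  ]
}}

```text
time_s: 26.1
eef_pos: [0.3812, -0.2762, 0.2673]
eef_rot: [0.001, 0.999, -0.054, 0.001]
wrist_force: [0.5, 0.0, 0.0]
opening: 0.993
```

```bash
python3 - <<'E'
from h import *
o=st();p,d,w,m=snap("wrist");save("w10",p);Z=w[...,2]
blob(w,"block",abs(Z-.05)<.005,60,420,0,250)
blob(w,"top",(Z>.118)&(Z<.14),60,420,0,250)
blob(w,"body",(Z>.06)&(Z<.118),60,420,0,250)
E
```

```text
t 26.1 tcp [ 0.3812 -0.2762  0.2673] yaw -6.14 zax [ 0.0013 -0.0012 -1.    ] F [0.5  0.04 0.  ] T [-0.039 -0.003  0.027] op 0.993
block 14102 [ 0.449  -0.2665  0.0503] [ 0.4029 -0.2569] [0.1309 0.2415] 64.68 0.0532
top 738 [ 0.46   -0.2841  0.1257] [ 0.4599 -0.2839] [0.0186 0.0183] 84.41 0.1286
body 0
```

View pics/w10.png

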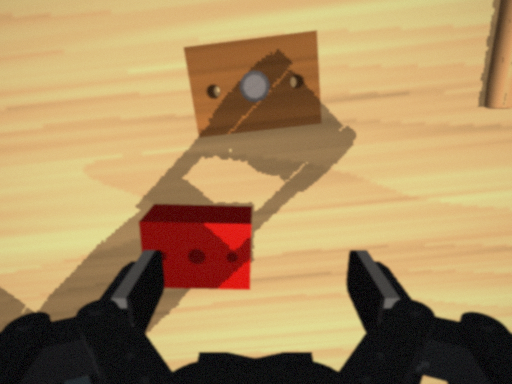

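The punch stands upright in the middle hole: its top is at (255,86), z 0.1257 and (0.460, -0.284), same as at the start. Handing in.

```bash
python3 -c "
from bench import ctrl
print(ctrl.hand_in())"
```

```text
the job is handed in; nothing more can be done
None
```

I touched off the footplate at the three points, punched the hole centre, stood the punch back in its block and handed the job in at 26 s. Hand-in gives no verdict, so the results below are my own readings.

- **Touches:** I held the nose on the far edge near its left corner, then near its right corner, then at the middle of the right end. Each peaked at about 5 N. All were steady for about 0.5 s or more.
- **Punch mark:** The touches put the hole centre at (0.5793, 0.1040), about 1.5 mm from the camera estimate. I pressed at (0.5797, 0.1039). The last reading was about 11 N and 6 mm of nose travel, then I pressed up to 0.7 mm further, which was not read at its peak. I took no picture of the mark itself.
- **Punch in its block:** The last picture shows the punch upright in the middle hole. Its top is at (0.460, -0.284) and z 0.126, the same as at the start.
- **Other objects:** The arm met no unexpected contact forces. I did not re-measure the bystanders at the end.

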